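# Hang the cutlery holder on the slatted board

## Task

Lift the orange cutlery holder out of the draining rack, stand it upright on the bare counter away from the rack and let go of it; then take it again by its two sides, tip it back so that both steel prongs go into the slot of the wooden board, and swing it down until the prongs have hooked up behind the top slat and the holder hangs level with its back against the board. Let go and leave it hanging, and do not shift or knock over the other kitchen things.

Things in the scene. Friction and masses are not known exactly. Their poses are not given: they have to be found in the camera images.
- holder_mid (a point): centre of the cutlery holder: orange plastic block with steel back, 56 x 56 mm, 80 mm high (underside 40 mm below here), 150 to 310 g. z up when it stands or hangs; +x points out of its steel back (face at x=+28 mm), which must end against the board. Starts in the rack's stall with only its -x and +x faces free to the fingers; held by those it cannot be hung, a finger being behind its back
- holder_root (a point): on the holder's back face, mid-way between the two prongs, at their underside: 28 mm along +x, 36 mm along +z from its centre; axes as the holder's. Fully home, it meets the board's 'slot' point (sideways shift apart), at most about 5 mm in front. Prongs: 7 mm wide, at y=+-23.5 mm (40 mm clear between: a finger fits), 4 mm thick; first 10 mm straight out along +x, top level with the block's
- holder_tips (a point): mid-way between the ends of the prongs: 44 mm along +x, 58 mm along +z from the holder's centre. From 6 mm behind the back face each prong is bent up, leaning 20 degrees away from the block, and ends 23 mm above the prong's underside (19 mm above the block's top). The slot is only 18 mm high: held level they do not go in
- slot (a point): middle of the lower front edge of the board's slot, 150 mm above the counter. Fixed upright board of wooden slats, 300 mm wide; +x goes into the board (front face x=0), y along the slot, z up. Slot: open gap z=0 to 18 mm over the full width; slats 8 mm thick, open behind but for posts behind the outer 25 mm at each end; flat face below, down to 30 mm above the counter
- slat_top (a point): middle of the upper front edge of the board's top slat, 63 mm above the slot's lower edge. To hang the holder: front raised 30 degrees (turned about +y), the prongs slip in with 2 mm to spare moving inwards and up until the root point is about 10 mm in front and 7 mm up; then swing level while going inwards and down. The prongs' underside rests on the slot's lower edge, their ends 5 mm up behind this slat
- rack_mid (a point): middle of the floor of the wire draining rack, 12 mm above the counter; the holder stands about here at the start, its x nearly along the rack's. Fixed: floor 200 mm along x, 140 mm along y; two steel wire dividers along x at y=+-37 mm, 5 mm thick, 160 mm long, up to 88 mm over the counter; low rails at y=+-62 mm, 40 mm high. Open at both x ends
- lunch_tin: two-tier round steel lunch tin, 130 mm across, 133 mm high; origin under its centre. Leave alone
- bottle: green glass bottle with red twist cap, 68 mm across, 240 mm high; origin under its centre. Leave alone
- teapot: white ceramic teapot with blue lid, 120 mm across, 190 mm over spout and handle, 124 mm high; origin under its centre. Leave alone
- cup: blue ceramic mug, 72 mm across, 85 mm high; origin under its centre. Leave alone
- brush: green dish brush with white bristles lying on the counter, about 205 mm long along its x. Leave alone
- spoon: steel tablespoon lying on the counter, about 200 mm long along its x. Leave alone

How it is judged:
On the way, in this order (a step that is already met when the one before it is completed fails the run):
1. the holder stands upright on the counter, clear of the rack, let go (height (world z) of holder_mid below 0.046 m and angle between holder_mid's own z axis and vertical below 0.08 rad and horizontal distance between holder_mid and rack_mid above 0.09 m and contact force between the fingers and holder below 0.2 N), for 0.2 s.
2. the prongs' ends are in the slot, behind the front of the board, while the holder is still tipped back (x of holder_tips in the frame of slot between 0.004 and 0.05 m and z of holder_tips in the frame of slot between -0.002 and 0.03 m and y of holder_tips in the frame of slot between -0.13 and 0.13 m and angle between holder_mid's own z axis and vertical above 0.17 rad).
At the end, for the whole second after the job is handed in: The holder hangs still in the slot, untouched: its root point within 9 mm in front of and 3 mm behind the board's front face, between 4 mm below and 6 mm above the slot's lower edge, within 130 mm of the slot's middle; upright within 0.12 rad and its back parallel to the board within 0.1 rad (x of holder_root in the frame of slot between -0.009 and 0.003 m and z of holder_root in the frame of slot between -0.004 and 0.006 m and y of holder_root in the frame of slot between -0.13 and 0.13 m and angle between holder_mid's own z axis and vertical below 0.12 rad and angle between the y axis of holder_mid and the y axis of slot, either way round below 0.1 rad and contact force between the fingers and holder below 0.2 N and linear speed of holder below 0.02 m/s).
It fails at once if the lunch tin is shifted by more than 40 mm or knocked over (distance of lunch_tin from where it was at the start of the episode above 0.04 m or angle between lunch_tin's own z axis and vertical above 0.35 rad).
It fails at once if the bottle is shifted by more than 40 mm or knocked over (distance of bottle from where it was at the start of the episode above 0.04 m or angle between bottle's own z axis and vertical above 0.35 rad).
It fails at once if the teapot is shifted by more than 40 mm or knocked over (distance of teapot from where it was at the start of the episode above 0.04 m or angle between teapot's own z axis and vertical above 0.35 rad).
It fails at once if the cup is shifted by more than 40 mm or knocked over (distance of cup from where it was at the start of the episode above 0.04 m or angle between cup's own z axis and vertical above 0.35 rad).
It fails at once if the dish brush or the spoon is shifted by more than 40 mm (distance of brush from where it was at the start of the episode above 0.04 m or distance of spoon from where it was at the start of the episode above 0.04 m).
It also fails if it takes over 64 s, if anything falls off the work surface, if the arm or the gripper's body presses on something with over 40 N, if the wrist force passes 120 N, or if a joint passes its speed limit or range.

## Robot

A 6-joint arm with a two-finger parallel gripper is mounted at the origin on the work surface. World frame = base frame: x ahead of the robot, y to its left, z up, the work surface at z = 0. Lengths are in m, angles in rad, forces in N, time in s.
With the tool pointing down it reaches from about 0.425 to 0.95 m from the base axis. Payload 3.5 kg.
Tool frame: the origin (TCP) lies at the very end of the fingers, on their centre line; the grasp point (between the pads) lies 19 mm behind it; z points along the fingers, y is the line along which they close (so a half turn about z gives the same grasp; the last joint's range is limited). The gripper opens to 85 mm and grips with 20 to 120 N. Pads are 22 mm wide; open, the fingers measure 114 mm over their backs; the gripper's body (76 mm by 85 mm) begins 54 mm behind the grasp point. The pads swing forward as they close: fully open they stand 13 mm farther back than shut.
Start: joints at [-1.424, 0.286, 1.577, -0, 1.279, -0.15], TCP at [0.197, -0.645, 0.231] pointing down, gripper open.
Joint ranges: [-2.77, 2.77], [-0.9, 2.22], [0.21, 2.48], [-1.53, 4.67], [0.24, 2.81], [-2.84, 2.84]. Speed limits (rad/s): [2.79, 2.79, 3.14, 3.14, 3.14, 3.14].

## Interface

Orientations are given as a unit quaternion [x, y, z, w].
In Python, from plant import ctrl gives the robot as it stands.
- The arm moves only by the tool carry_out, never from a script. Its argument "deltas" is one flat list of numbers, 6 for each row, row after row: the shift along the tool's x, y, z in m, then the turn, a rotation vector about the tool's x, y, z in rad. A call has 1 to 5 rows; each row is the pose to reach, as a shift and turn from the pose commanded when the call began, along the tool's axes at that moment; what a row does not reach only later rows make up. A row lasts 1/8 s, in which the tool goes at most 62.5 mm and 10.7 degrees, less where a joint would pass 70% of its speed; a pose out of reach is approached as far as the arm can. A call with a gripper value outside its range is refused whole. "grip" is the opening in per cent of the stroke, from 0 (shut) to 100 (fully open), set as the call begins (left out, the last holds). The fingers move at their own pace and stop on an object; "grip_force" is the grip in N (left out, the last holds). Time passes only in rows, so rows that repeat a pose let the fingers close. It gives the time, the measured TCP pose, the force, the opening and the grip force at its end, in the units of the state.
- ctrl.get_state(): the state, without advancing time (a new reading comes with each control period).
- ctrl.read_camera(name): name is "side" or "top" or "wrist"; returns (picture, depth): 480x640x3 uint8, red, green, blue; 480x640 float32, m along the optical axis (not along the pixel's ray), 0 where there is no reading.
- ctrl.camera_model(name): a dict with "intrinsics" (3x3 intrinsics, pixels), "k1" (the pictures are not rectified: a ray, as slopes to the right and down, at radius r is drawn at 1 + k1 r^2 times it, then the intrinsics apply), "extrinsics" (4x4, takes a point from world to camera coordinates); the wrist camera has in their place "hand_eye" (4x4, takes a point from camera to tool coordinates, whose origin is the TCP and whose axes are the flange's). Camera axes: x right, y down, z forward; pixel columns grow to the right and rows downward; lengths in m; the calibration is good to about 2 mm. A picture is of the moment at which its call begins: read the wrist's pose just before it. camera_model takes no time and is no camera call.
- ctrl.sign_off(): hands the job in; it is judged then, once.
Trained networks look in the newest picture that a camera, given by its name, has taken for a name from the list of things; names that differ only in an ending like _2 or _b are one class to them, and where a whole thing is asked for, a point or a joint stands for the part that bears it (a point fixed in the world has none). Each returns a list of dicts, best first, with "score" (0 to 1); they miss things now and then, are a little off and sometimes report something else, mostly with a low value. They report only what shows in the picture. A call takes as long as a camera call.
- ctrl.find_in(camera, query): "uv" ([column, row] in pixels, amid what is visible of it).
The state is a dict: "time": time; "qpos": joint angles; "dq": joint speeds; "joint_efforts": joint torques, N m; "eef_pos": TCP position; "tcp_rot": TCP orientation; "contact_force": force on the tool from outside, world axes, zero at the start; "wrist_torque": the same for the moment, N m; "opening": opening from 0.0 (shut) to 1.0 (fully open); "finger_force": force on a finger pad.
Only numpy, scipy, OpenCV 4.12 (cv2) and the standard library are available. Lean on these libraries where they do the work, as an engineer would, in place of code of your own. Each camera call takes 0.05 s, during which the arm holds its last target. There are 200 camera calls.

## Working session

There is one attempt and no reset: what is moved stays moved. The work goes in short steps, Python scripts to look and compute and a tool call to move; the robot and the scene stay as the last step left them, time stands still between calls to the robot, and variables do not carry over. Pictures are saved under pics/ and viewed, at most 10 in all, crops included, and the job is handed in when it is done.

Besides the shell and the picture viewer there is one more tool, called after ">>>" by a JSON object that holds its "api" and its "payload", one argument or row to a line. carry_out: Moves the arm, as the interface text tells. Its arguments: {"type":"object","properties":{"deltas":{"type":"array"},"grip":{"type":"number"},"grip_force":{"type":"number"}},"required":["deltas"]}

```bash
mkdir -p pics; cat > h.py <<'E'
import numpy as np, cv2
from plant import ctrl
from scipy.spatial.transform import Rotation as R
def pose():
    s=ctrl.get_state(); T=np.eye(4); T[:3,:3]=R.from_quat(s['tcp_rot']).as_matrix(); T[:3,3]=s['eef_pos']; return T
def c2w(name,T=None):
    m=ctrl.camera_model(name)
    if name=='wrist': return (pose() if T is None else T)@np.array(m['hand_eye'])
    return np.linalg.inv(np.array(m['extrinsics']))
def cloud(name,d,T=None):
    m=ctrl.camera_model(name); K=np.array(m['intrinsics']); h,w=d.shape
    uv=np.stack(np.meshgrid(np.arange(w),np.arange(h)),-1).reshape(-1,1,2).astype(np.float64)
    n=cv2.undistortPoints(uv,K,np.array([m['k1'],0,0,0.])).reshape(h,w,2)
    P=np.dstack([n*d[...,None],d]); C=c2w(name,T)
    W=P@C[:3,:3].T+C[:3,3]; W[d==0]=np.nan; return W
def shot(name):
    T=pose(); p,d=ctrl.read_camera(name); return p,cloud(name,d,T)
def save(fn,p): cv2.imwrite('pics/'+fn,p[...,::-1])
E
python3 - <<'E'
from h import *
np.set_printoptions(precision=4,suppress=True)
for c in ['side','top']:
    p,W=shot(c); save(c+'0.png',p); np.savez(c+'0.npz',p=p,W=W)
    print(c,c2w(c)[:3,3])
    for q in ['holder_mid','slot','slat_top','rack_mid','lunch_tin','bottle','teapot','cup','brush','spoon']:
        for r in ctrl.find_in(c,q)[:1]:
            u,v=np.round(r['uv']).astype(int); print(q,round(r['score'],2),u,v,W[v,u])
print(pose())
E
```

```text
side [0.4179 0.9549 1.0222]
holder_mid 0.89 356 233 [ 0.4813 -0.207   0.0879]
slot 0.88 329 397 [0.4927 0.3196 0.1095]
slat_top 0.93 327 394 [0.4961 0.3228 0.1232]
rack_mid 0.83 363 245 [ 0.4621 -0.2131  0.0439]
lunch_tin 0.68 270 223 [ 0.7098 -0.2182  0.0935]
bottle 0.9 234 254 [ 0.7641 -0.0521  0.1231]
teapot 0.84 222 329 [0.7442 0.1586 0.0912]
cup 0.79 313 193 [ 0.6198 -0.3986  0.0712]
spoon 0.86 402 202 [ 0.3592 -0.4839 -0.0018]
top [ 0.4907 -0.0565  1.6803]
holder_mid 0.83 379 271 [ 0.4867 -0.245   0.0381]
slot 0.96 166 264 [0.5175 0.3308 0.1294]
slat_top 0.95 166 264 [0.5175 0.3308 0.1294]
rack_mid 0.91 384 285 [ 0.4465 -0.2614  0.0104]
lunch_tin 0.64 384 183 [ 0.7238 -0.2563  0.1122]
bottle 0.65 320 166 [ 0.7625 -0.0835  0.1744]
teapot 0.68 246 177 [0.7486 0.1162 0.1099]
cup 0.88 444 218 [ 0.6346 -0.439   0.0085]
brush 0.83 274 243 [0.5717 0.0483 0.0379]
spoon 0.62 450 301 [ 0.3969 -0.4484  0.0102]
[[ 0.9563  0.2925  0.      0.1975]
 [ 0.2925 -0.9563 -0.     -0.6455]
 [ 0.      0.0001 -1.      0.2314]
 [ 0.      0.      0.      1.    ]]
```

View pics/side0.png

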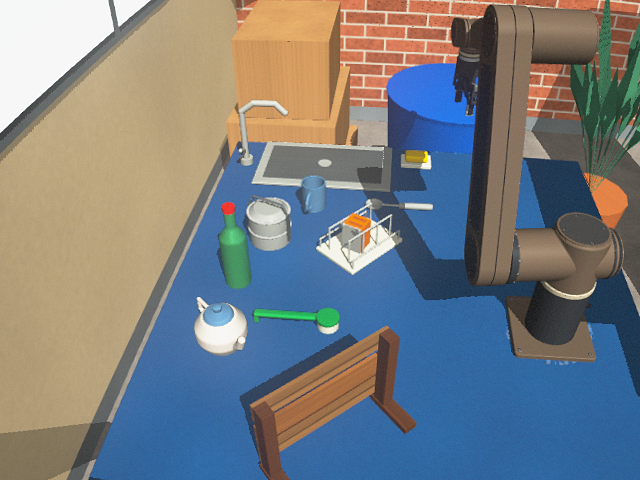

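View pics/top0.png

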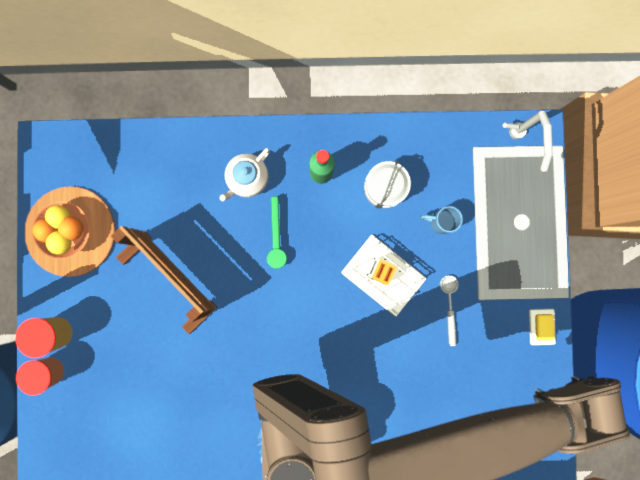

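Side view: the back of the board is in the foreground (crest (255,405)–(395,335)), so its front faces the rack. The holder is at (356,233). Top view: the board runs (122,232)–(210,310), the rack is around (385,273), and the holder's prongs are on its left side. The brush is at (276,235), and the counter around (290,285) is bare.

```bash
python3 - <<'E'
from h import *
np.set_printoptions(precision=4,suppress=True)
z=np.load('top0.npz'); p=z['p'].astype(int); W=z['W']
r,g,b=p[...,0],p[...,1],p[...,2]
def rect(m,n):
    q=W[m]; q=q[~np.isnan(q).any(1)]; c,s,a=cv2.minAreaRect(q[:,:2].astype(np.float32)); print(n,len(q),np.array(c),np.array(s),a,'z',np.percentile(q[:,2],[5,50,95])); return q
roi=np.zeros(r.shape,bool); roi[235:320,338:430]=1
rect(roi&(r>180)&(b<90)&(r-b>110)&(W[...,2]>.06),'orange')
q=rect(roi&(r>140)&(b>120)&(W[...,2]<.03)&(W[...,2]>.003),'rack floor')
roi[:]=0; roi[220:335,110:220]=1
m=roi&(W[...,2]>.19)&(W[...,2]<.25); q=rect(m,'board top')
m=roi&(W[...,2]>.205)&(W[...,2]<.222); q=rect(m,'board top2')
big=cv2.resize(np.hstack([z['p'][225:325,335:435],z['p'][225:325,115:215]]),None,fx=4,fy=4,interpolation=cv2.INTER_CUBIC); save('crop1.png',big)
for u,v in [(290,285),(300,285),(290,275),(277,268)]: print(u,v,W[v,u])
E
```

```text
orange 92 [ 0.4816 -0.2507] [0.04   0.0492] 64.63294219970703 z [0.0709 0.0897 0.096 ]
rack floor 2447 [ 0.4746 -0.26  ] [0.203  0.1434] 49.804683685302734 z [0.0052 0.0117 0.0186]
board top 839 [0.4945 0.3351] [0.3023 0.0403] 43.131935119628906 z [0.1939 0.2116 0.2173]
board top2 682 [0.4945 0.3351] [0.3023 0.0403] 43.131935119628906 z [0.2068 0.2127 0.2177]
290 285 [0.452  0.0069 0.0025]
300 285 [ 0.4514 -0.0218  0.0031]
290 275 [0.4806 0.0063 0.0036]
277 268 [ 0.5015  0.0437 -0.0058]
```

View pics/crop1.png

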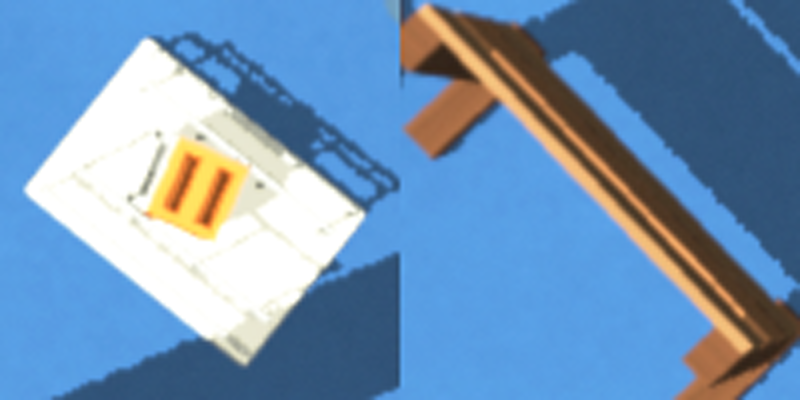

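```bash
cat >> h.py <<'E'
np.set_printoptions(precision=4,suppress=True)
def tool(xyz,yang,a=0,adir=0):
    """tool pose: z down tilted by a rad toward heading adir(deg); y near heading yang(deg)"""
    t=np.radians(adir); zt=np.array([np.sin(a)*np.cos(t),np.sin(a)*np.sin(t),-np.cos(a)])
    y=np.array([np.cos(np.radians(yang)),np.sin(np.radians(yang)),0]); y-=zt*(y@zt); y/=np.linalg.norm(y)
    T=np.eye(4); T[:3,:3]=np.c_[np.cross(y,zt),y,zt]; T[:3,3]=xyz; return T
def delta(T,T0=None):
    """final shift + rotvec in the current tool frame, and the min rows"""
    D=np.linalg.inv(pose() if T0 is None else T0)@T; d=D[:3,3]; w=R.from_matrix(D[:3,:3]).as_rotvec()
    print('shift',d.round(4),'rot',w.round(4),'rows',round(max(np.linalg.norm(d)/.0625,np.linalg.norm(w)/.186),1)); return np.r_[d,w]
E
python3 - <<'E'
from h import *
m=ctrl.camera_model('wrist'); print(np.array(m['hand_eye']),np.array(m['intrinsics']))
delta(tool([.475,-.255,.32],-130)); print(ctrl.get_state()['contact_force'])
E
```

```text
[[ 0.0004 -0.9492 -0.3148  0.0801]
 [ 1.      0.0001  0.0013  0.0007]
 [-0.0012 -0.3148  0.9492 -0.142 ]
 [ 0.      0.      0.      1.    ]] [[341.519    0.     316.9195]
 [  0.     341.519  240.5976]
 [  0.       0.       1.    ]]
shift [ 0.3796 -0.2922 -0.0887] rot [ 0.    -0.     0.995] rows 7.8
[0.4173 1.7485 0.3012]
```

>>> {"api": "carry_out", "payload": {
  "deltas": [0.042, -0.032, -0.01, 0, 0, 0.11, 0.084, -0.065, -0.02, 0, 0, 0.22, 0.126, -0.097, -0.03, 0, 0, 0.33, 0.168, -0.13, -0.035, 0, 0, 0.44, 0.21, -0.162, -0.035, 0, 0, 0.55],
  "grip": 100
}}

```text
time: 1.72
eef_pos: [0.3518, -0.4279, 0.2673]
tcp_rot: [0.992, -0.128, 0.001, 0.001]
contact_force: [0.4, -0.4, 0.3]
opening: 1.001
finger_force: 0.0
```

```bash
python3 - <<'E'
from h import *
print(ctrl.get_state()['eef_pos']); delta(tool([.475,-.255,.25],-130))
E
```

```text
[ 0.3518 -0.4279  0.2673]
shift [ 0.0751 -0.1986  0.0172] rot [ 0.0009 -0.0017  0.4411] rows 3.4
```

>>> {"api": "carry_out", "payload": {
  "deltas": [0.019, -0.05, 0.004, 0, 0, 0.11, 0.038, -0.1, 0.008, 0, 0, 0.22, 0.056, -0.149, 0.012, 0, 0, 0.33, 0.075, -0.198, 0.017, 0, 0, 0.44, 0.075, -0.198, 0.017, 0, 0, 0.44]
}}

```text
time: 2.35
eef_pos: [0.4743, -0.2534, 0.249]
tcp_rot: [0.941, -0.337, -0.0, -0.0]
contact_force: [0.1, -0.4, 0.2]
opening: 1.001
finger_force: 0.0
```

```bash
python3 - <<'E'
from h import *
p,W=shot('wrist'); np.savez('w1.npz',p=p,W=W); save('w1.png',p); print(pose())
for q in ['holder_mid','holder_root','holder_tips','rack_mid']:
    for r in ctrl.find_in('wrist',q)[:2]:
        u,v=np.round(r['uv']).astype(int); print(q,round(r['score'],2),u,v,W[v,u])
P=p.astype(int); r,g,b=P[...,0],P[...,1],P[...,2]
m=(r>170)&(r-b>100)&(W[...,2]>.084)&(W[...,2]<.104)
q=W[m]; print('orange top',len(q),cv2.minAreaRect(q[:,:2].astype(np.float32)),np.median(q[:,2]))
m=(W[...,2]>.003)&(W[...,2]<.03)&(r>150)&(b>130); q=W[m]; print('floor',len(q),cv2.minAreaRect(q[:,:2].astype(np.float32)),np.median(q[:,2]))
E
```

```text
[[ 0.7717 -0.6359 -0.0004  0.4736]
 [-0.6359 -0.7717 -0.0002 -0.255 ]
 [-0.0002  0.0004 -1.      0.2492]
 [ 0.      0.      0.      1.    ]]
holder_mid 0.77 301 208 [ 0.4921 -0.2509  0.0898]
holder_root 0.78 300 209 [ 0.4834 -0.2387  0.031 ]
holder_tips 0.74 299 210 [ 0.4835 -0.2375  0.0329]
rack_mid 0.58 339 183 [ 0.4754 -0.2876  0.0106]
orange top 2414 ((0.48354408144950867, -0.2529247999191284), (0.05186256021261215, 0.05858990550041199), 64.31682586669922) 0.09119926342406229
floor 15594 ((0.49748724699020386, -0.31287533044815063), (0.6455524563789368, 0.2519451379776001), 59.66332244873047) 0.011138610140629834
```

View pics/w1.png

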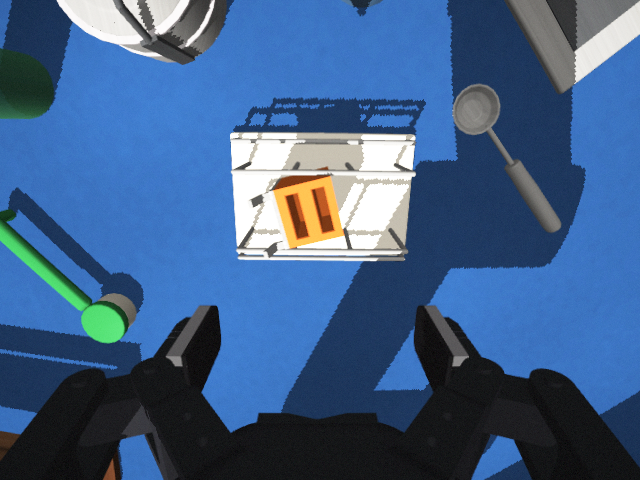

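The wrist view shows the holder's orange top at about (313,212) with its prongs to the left at (257,200) and (272,248). It is turned about 14° against the rack, so its heading is about 64°, and the spoon and brush are well clear.

```bash
python3 - <<'E'
from h import *
z=np.load('w1.npz'); W=z['W']
# check prong tips from depth: points above block top near holder
m=(W[...,2]>.100)&(W[...,2]<.118)&(np.hypot(W[...,0]-.484,W[...,1]+.252)<.075); q=W[m]; 
h=np.radians(64.3); e=np.array([[np.cos(h),np.sin(h)],[-np.sin(h),np.cos(h)]])
l=(q[:,:2]-[.4844,-.2511])@e.T; k=l[:,0]>.02
for s in (1,-1):
    kk=k&(l[:,1]*s>0); print(s,kk.sum(),np.median(l[kk],0),q[kk,2].max() if kk.any() else 0)
delta(tool([.4844,-.2511,.05],-115.7))
E
```

```text
1 87 [0.0411 0.022 ] 0.1093947245371496
-1 90 [ 0.0403 -0.0247] 0.10992232104247629
shift [ 0.005  -0.0124  0.1996] rot [ 0.0003 -0.0004 -0.246 ] rows 3.2
```

>>> {"api": "carry_out", "payload": {
  "deltas": [0.002, -0.006, 0.03, 0, 0, -0.125, 0.005, -0.012, 0.06, 0, 0, -0.246, 0.005, -0.012, 0.11, 0, 0, -0.246, 0.005, -0.012, 0.16, 0, 0, -0.246, 0.005, -0.012, 0.199, 0, 0, -0.246]
}}

```text
time: 3.22
eef_pos: [0.4834, -0.2511, 0.0484]
tcp_rot: [0.975, -0.223, -0.001, -0.0]
contact_force: [-0.0, 0.3, -0.3]
opening: 0.999
finger_force: 0.0
```

>>> {"api": "carry_out", "payload": {
  "deltas": [0, 0, 0, 0, 0, 0, 0, 0, 0, 0, 0, 0, 0, 0, 0, 0, 0, 0, 0, 0, 0, 0, 0, 0, 0, 0, 0, 0, 0, 0],
  "grip": 0,
  "grip_force": 40
}}

```text
time: 3.85
eef_pos: [0.4853, -0.2507, 0.0515]
tcp_rot: [0.975, -0.222, 0.001, 0.001]
contact_force: [-1.0, 0.7, 1.1]
opening: 0.651
finger_force: 43.4
```

>>> {"api": "carry_out", "payload": {
  "deltas": [0, 0, -0.02, 0, 0, 0, 0, 0, -0.05, 0, 0, 0, 0, 0, -0.09, 0, 0, 0, 0, 0, -0.13, 0, 0, 0, 0, 0, -0.13, 0, 0, 0]
}}

```text
time: 4.47
eef_pos: [0.487, -0.2518, 0.185]
tcp_rot: [0.975, -0.222, 0.005, 0.002]
contact_force: [0.2, -0.9, -2.1]
opening: 0.648
finger_force: 43.6
```

```bash
python3 - <<'E'
from h import *
s=ctrl.get_state(); print(s['eef_pos'],s['opening'],s['contact_force'],s['qpos']); delta(tool([.49,-.045,.12],-46.9)); z=np.load('w1.npz'); print(z['W'][322,107],z['W'][310,90])
E
```

```text
[ 0.487  -0.2518  0.185 ] 0.647924060203134 [ 0.2481 -0.9208 -2.1085] [-0.6624  0.0457  1.9379  0.0001  1.1481  1.3552]
shift [-0.0873 -0.188   0.0638] rot [ 0.0077 -0.0073 -1.1991] rows 6.4
[0.5269 0.0335 0.0353] [0.5509 0.037  0.0354]
```

>>> {"api": "carry_out", "payload": {
  "deltas": [-0.013, -0.027, 0, 0, 0, -0.17, -0.025, -0.054, 0, 0, 0, -0.34, -0.038, -0.081, 0, 0, 0, -0.51, -0.05, -0.107, 0, 0, 0, -0.68, -0.062, -0.134, 0, 0, 0, -0.85]
}}

```text
time: 5.1
eef_pos: [0.4857, -0.1012, 0.1783]
tcp_rot: [0.979, 0.203, -0.001, -0.001]
contact_force: [0.5, 0.5, -0.9]
opening: 0.652
finger_force: 43.7
```

```bash
python3 - <<'E'
from h import *
s=ctrl.get_state(); print(s['eef_pos'],s['opening'],s['contact_force'],s['qpos']); delta(tool([.49,-.045,.042],-46.9))
E
```

```text
[ 0.4857 -0.1012  0.1783] 0.6515583036139684 [ 0.5026  0.5095 -0.9042] [-0.4103 -0.0602  2.0561  0.0001  1.1484  0.7521]
shift [ 0.0265 -0.0496  0.1364] rot [-0.0022  0.0014 -0.3439] rows 2.4
```

>>> {"api": "carry_out", "payload": {
  "deltas": [0.013, -0.025, 0.02, 0, 0, -0.17, 0.026, -0.05, 0.04, 0, 0, -0.344, 0.026, -0.05, 0.08, 0, 0, -0.344, 0.026, -0.05, 0.115, 0, 0, -0.344, 0.026, -0.05, 0.13, 0, 0, -0.344]
}}

```text
time: 5.72
eef_pos: [0.4883, -0.0454, 0.0467]
tcp_rot: [0.931, 0.365, -0.003, -0.002]
contact_force: [-0.4, -0.4, -1.9]
opening: 0.653
finger_force: 43.4
```

```bash
python3 - <<'E'
from h import *
p,W=shot('wrist'); save('w2.png',p); s=ctrl.get_state(); print(pose(),s['opening'],s['contact_force'])
E
```

```text
[[ 0.7338  0.6793 -0.0069  0.488 ]
 [ 0.6793 -0.7338  0.0021 -0.0455]
 [-0.0036 -0.0063 -1.      0.0461]
 [ 0.      0.      0.      1.    ]] 0.6466655911903164 [-0.9044 -0.2534 -2.0421]
```

>>> {"api": "carry_out", "payload": {
  "deltas": [0, 0, 0.002, 0, 0, 0, 0, 0, 0.004, 0, 0, 0, 0, 0, 0.005, 0, 0, 0, 0, 0, 0.006, 0, 0, 0, 0, 0, 0.0065, 0, 0, 0]
}}

```text
time: 6.4
eef_pos: [0.4911, -0.0464, 0.0441]
tcp_rot: [0.931, 0.365, 0.0, 0.0]
contact_force: [0.2, 0.6, -2.3]
opening: 0.654
finger_force: 43.4
```

>>> {"api": "carry_out", "payload": {
  "deltas": [0, 0, 0.001, 0, 0, 0, 0, 0, 0.002, 0, 0, 0, 0, 0, 0.003, 0, 0, 0]
}}

```text
time: 6.78
eef_pos: [0.4909, -0.0464, 0.0407]
tcp_rot: [0.931, 0.365, -0.0, -0.0]
contact_force: [-0.6, 0.5, -1.5]
opening: 0.654
finger_force: 43.4
```

>>> {"api": "carry_out", "payload": {
  "deltas": [0, 0, 0.001, 0, 0, 0, 0, 0, 0.002, 0, 0, 0]
}}

```text
time: 7.02
eef_pos: [0.491, -0.0464, 0.0394]
tcp_rot: [0.931, 0.365, -0.0, -0.0]
contact_force: [-4.8, 0.8, 8.8]
opening: 0.651
finger_force: 44.3
```

>>> {"api": "carry_out", "payload": {
  "deltas": [0, 0, 0, 0, 0, 0, 0, 0, 0, 0, 0, 0, 0, 0, 0, 0, 0, 0, 0, 0, 0, 0, 0, 0, 0, 0, 0, 0, 0, 0],
  "grip": 100
}}

```text
time: 7.65
eef_pos: [0.491, -0.0464, 0.0388]
tcp_rot: [0.931, 0.365, -0.0, 0.0]
contact_force: [-0.4, -0.5, -0.5]
opening: 1.002
finger_force: 0.0
```

>>> {"api": "carry_out", "payload": {
  "deltas": [0, 0, -0.02, 0, 0, 0, 0, 0, -0.06, 0, 0, 0, 0, 0, -0.12, 0, 0, 0, 0, 0, -0.16, 0, 0, 0, 0, 0, -0.16, 0, 0, 0]
}}

```text
time: 8.28
eef_pos: [0.4934, -0.0471, 0.2034]
tcp_rot: [0.931, 0.365, 0.004, 0.003]
contact_force: [0.1, -0.1, 0.0]
opening: 0.999
finger_force: 0.0
```

```bash
python3 - <<'E'
from h import *
p,W=shot('wrist'); np.savez('w3.npz',p=p,W=W); save('w3.png',p); T=pose(); print(T,ctrl.get_state()['qpos'])
P=p.astype(int); r,g,b=P[...,0],P[...,1],P[...,2]
m=(r>150)&(r-b>90)&(W[...,2]>.072)&(W[...,2]<.09)&(np.hypot(W[...,0]-.49,W[...,1]+.045)<.08)
q=W[m]; c,s,a=cv2.minAreaRect(q[:,:2].astype(np.float32)); print('orange top',len(q),c,s,a,np.median(q[:,2]))
m=(W[...,2]>.085)&(W[...,2]<.105)&(np.hypot(W[...,0]-.49,W[...,1]+.045)<.075); q=W[m]
h=np.radians(133.1); e=np.array([[np.cos(h),np.sin(h)],[-np.sin(h),np.cos(h)]])
l=(q[:,:2]-[.49,-.045])@e.T
for s in (1,-1):
    kk=(l[:,0]>.02)&(l[:,1]*s>0); print(s,kk.sum(),np.median(l[kk],0),q[kk,2].max() if kk.any() else 0)
E
```

```text
[[ 0.7338  0.6793  0.0038  0.4919]
 [ 0.6793 -0.7338 -0.0012 -0.0466]
 [ 0.002   0.0034 -1.      0.2006]
 [ 0.      0.      0.      1.    ]] [-0.3002 -0.0935  2.0443  0.      1.1868  0.5238]
orange top 3064 (0.4923984110355377, -0.04867759346961975) (0.056739598512649536, 0.05137433856725693) 42.42961120605469 0.0793098550347173
1 120 [0.0384 0.0229] 0.0981508031334122
-1 130 [ 0.0378 -0.0238] 0.09779878522665644
```

View pics/w3.png

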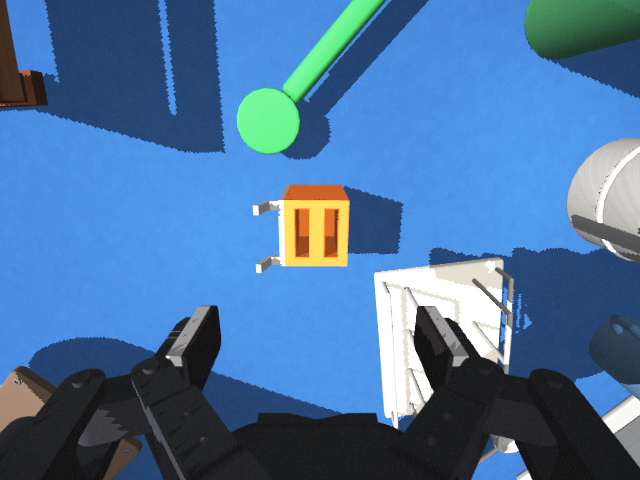

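The holder stands upright at about (0.4915,-0.047), with both prongs to the left at (258,207) and (262,266). Next I'll look at the board, turning the tool as I go towards the side-grasp attitude.

```bash
python3 - <<'E'
from h import *
T=tool([.563,.262,.20],43.1,np.radians(60),133.1)
d=delta(T)
for k in range(1,14): print(k,(d*k/13).round(3))
E
```

```text
shift [ 0.2619 -0.1782  0.0005] rot [ 0.8221  0.8149 -1.4152] rows 9.8
1 [ 0.02  -0.014  0.     0.063  0.063 -0.109]
2 [ 0.04  -0.027  0.     0.126  0.125 -0.218]
3 [ 0.06  -0.041  0.     0.19   0.188 -0.327]
4 [ 0.081 -0.055  0.     0.253  0.251 -0.435]
5 [ 0.101 -0.069  0.     0.316  0.313 -0.544]
6 [ 0.121 -0.082  0.     0.379  0.376 -0.653]
7 [ 0.141 -0.096  0.     0.443  0.439 -0.762]
8 [ 0.161 -0.11   0.     0.506  0.502 -0.871]
9 [ 0.181 -0.123  0.     0.569  0.564 -0.98 ]
10 [ 0.201 -0.137  0.     0.632  0.627 -1.089]
11 [ 0.222 -0.151  0.     0.696  0.69  -1.197]
12 [ 0.242 -0.164  0.     0.759  0.752 -1.306]
13 [ 0.262 -0.178  0.     0.822  0.815 -1.415]
```

>>> {"api": "carry_out", "payload": {
  "deltas": [0.02, -0.014, -0.01, 0.063, 0.063, -0.109, 0.04, -0.027, -0.02, 0.126, 0.125, -0.218, 0.06, -0.041, -0.02, 0.19, 0.188, -0.327, 0.081, -0.055, -0.02, 0.253, 0.251, -0.435, 0.101, -0.069, -0.02, 0.316, 0.313, -0.544]
}}

```text
time: 8.95
eef_pos: [0.5172, 0.0738, 0.2166]
tcp_rot: [0.776, 0.591, 0.086, -0.203]
contact_force: [1.4, 0.3, -0.6]
opening: 1.0
finger_force: 0.0
```

```bash
python3 - <<'E'
from h import *
T=tool([.563,.262,.20],43.1,np.radians(60),133.1)
print(pose()[:3,3],ctrl.get_state()['qpos']); d=delta(T)
for k in range(1,6): print(k,(d*k/8).round(3))
E
```

```text
[0.5172 0.0738 0.2166] [-0.2413  0.0353  1.9342  0.3935  1.4065 -0.0842]
shift [0.1731 0.0059 0.0884] rot [ 0.4986  0.4955 -0.8724] rows 6.0
1 [ 0.022  0.001  0.011  0.062  0.062 -0.109]
2 [ 0.043  0.001  0.022  0.125  0.124 -0.218]
3 [ 0.065  0.002  0.033  0.187  0.186 -0.327]
4 [ 0.087  0.003  0.044  0.249  0.248 -0.436]
5 [ 0.108  0.004  0.055  0.312  0.31  -0.545]
```

>>> {"api": "carry_out", "payload": {
  "deltas": [0.022, 0.001, 0.011, 0.062, 0.062, -0.109, 0.043, 0.001, 0.022, 0.125, 0.124, -0.218, 0.065, 0.002, 0.033, 0.187, 0.186, -0.327, 0.087, 0.003, 0.044, 0.249, 0.248, -0.436, 0.108, 0.004, 0.055, 0.312, 0.31, -0.545]
}}

```text
time: 9.57
eef_pos: [0.5465, 0.1907, 0.2058]
tcp_rot: [0.527, 0.745, 0.162, -0.376]
contact_force: [-0.7, 0.2, 0.3]
opening: 1.001
finger_force: 0.0
```

```bash
python3 - <<'E'
from h import *
T=tool([.563,.262,.20],43.1,np.radians(60),133.1)
print(pose()[:3,3],ctrl.get_state()['qpos']); d=delta(T)
for k in range(1,4): print(k,(d*k/3).round(3))
E
```

```text
[0.5465 0.1907 0.2058] [-0.1077  0.3252  1.7374  0.6359  1.6585 -0.584 ]
shift [0.0404 0.0437 0.0428] rot [ 0.1866  0.1856 -0.3282] rows 2.3
1 [ 0.013  0.015  0.014  0.062  0.062 -0.109]
2 [ 0.027  0.029  0.029  0.124  0.124 -0.219]
3 [ 0.04   0.044  0.043  0.187  0.186 -0.328]
```

>>> {"api": "carry_out", "payload": {
  "deltas": [0.013, 0.015, 0.014, 0.062, 0.062, -0.109, 0.027, 0.029, 0.029, 0.124, 0.124, -0.219, 0.04, 0.044, 0.043, 0.187, 0.186, -0.328, 0.04, 0.044, 0.043, 0.187, 0.186, -0.328, 0.04, 0.044, 0.043, 0.187, 0.186, -0.328]
}}

```text
time: 10.2
eef_pos: [0.5636, 0.2609, 0.2004]
tcp_rot: [0.347, 0.794, 0.198, -0.457]
contact_force: [0.2, -0.2, 0.1]
opening: 0.997
finger_force: 0.0
```

```bash
python3 - <<'E'
from h import *
p,W=shot('wrist'); np.savez('w4.npz',p=p,W=W); save('w4.png',p); T=pose(); print(T,ctrl.get_state()['qpos'])
for q in ['slot','slat_top']:
    for r in ctrl.find_in('wrist',q)[:2]:
        u,v=np.round(r['uv']).astype(int); print(q,round(r['score'],2),u,v,W[v,u])
E
```

```text
[[-0.3419  0.7328 -0.5883  0.5639]
 [ 0.3698  0.6805  0.6326  0.2606]
 [ 0.8639 -0.0012 -0.5036  0.2012]
 [ 0.      0.      0.      1.    ]] [ 0.0028  0.5228  1.5578  0.7182  1.8402 -0.8421]
slot 0.72 313 230 [ 0.3958  0.431  -0.0014]
slat_top 0.88 315 229 [ 0.3971  0.4335 -0.0004]
```

View pics/w4.png

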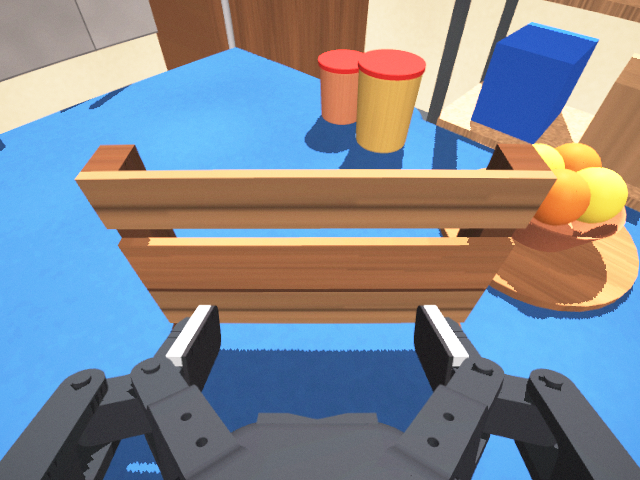

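The board fills the view: top slat rows 170–228, slot rows 228–246 and lower face below that, with its crest ends at columns 77 and 557.

```bash
python3 - <<'E'
from h import *
z=np.load('w4.npz'); W=z['W']; p=z['p']
def plane(q):
    q=q[~np.isnan(q).any(1)]
    for _ in range(4):
        c=q.mean(0); n=np.linalg.svd(q-c,full_matrices=False)[2][2]; d=(q-c)@n; q=q[abs(d)<max(.0015,2.5*d.std())]
    return c,n*np.sign(n[1]),d.std()
for nm,s in [('low',np.s_[252:286,190:450]),('top',np.s_[186:222,130:510])]:
    c,n,sd=plane(W[s].reshape(-1,3)); print(nm,c,n,sd,'heading',np.degrees(np.arctan2(n[1],n[0])))
h=np.radians(133.1);nx=np.array([np.cos(h),np.sin(h)])
c,n,_=plane(np.vstack([W[252:286,190:450].reshape(-1,3),W[186:222,130:510].reshape(-1,3)])); nh=n[:2]/np.linalg.norm(n[:2]); print('both',c,n,np.degrees(np.arctan2(n[1],n[0])))
g=cv2.cvtColor(p,cv2.COLOR_RGB2GRAY)
for u in (250,317,400):
    print('col',u)
    for v in list(range(166,186,2))+list(range(222,254,2)):
        P=W[v,u]; print(v,g[v,u],((P[:2]-c[:2])@nh*1000).round(1),(P[2]*1000).round(1),end=' | ')
    print()
# ends of top slat
m=(W[...,2]>.17)&(W[...,2]<.2)&(abs((W[...,:2]-c[:2])@nh)<.006); t=(W[m][:,:2]-c[:2])@[nh[1],-nh[0]]; print('ends',np.percentile(t,[.3,99.7]))
E
```

```text
low [0.5081 0.3216 0.1196] [-0.6811  0.7322 -0.0015] 0.00041979186068181383 heading 132.92791645191923
top [0.508  0.3216 0.1905] [-0.681   0.7323  0.0046] 0.0004933409263492063 heading 132.92076102587083
both [0.508  0.3216 0.1626] [-0.681   0.7323 -0.0016] 132.92337498718848
col 250
166 164 301.1 0.1 | 168 166 296.0 -0.2 | 170 227 7.3 212.2 | 172 227 4.9 212.5 | 174 227 2.8 212.5 | 176 227 1.1 212.3 | 178 139 0.5 211.3 | 180 112 -0.5 210.6 | 182 111 0.3 208.3 | 184 114 -1.2 208.0 | 222 131 0.6 173.1 | 224 127 0.5 171.1 | 226 128 0.2 169.4 | 228 138 0.0 167.6 | 230 172 155.6 -0.1 | 232 171 152.7 -1.0 | 234 172 149.1 -1.2 | 236 170 145.1 -0.8 | 238 230 7.3 148.9 | 240 230 4.0 150.3 | 242 231 3.1 149.2 | 244 230 0.9 149.4 | 246 130 -0.3 148.5 | 248 112 -0.2 146.1 | 250 110 0.7 142.7 | 252 114 0.3 140.7 | 
col 317
166 167 302.8 -1.8 | 168 169 294.9 0.0 | 170 228 6.9 212.3 | 172 229 4.4 212.6 | 174 228 2.8 212.4 | 176 228 1.7 211.7 | 178 122 0.2 211.3 | 180 115 0.6 209.5 | 182 116 -0.0 208.4 | 184 117 -0.1 207.0 | 222 134 0.8 172.7 | 224 128 -0.6 172.1 | 226 126 0.5 168.9 | 228 137 nan nan | 230 172 156.5 -1.5 | 232 171 152.3 -0.9 | 234 168 148.7 -1.1 | 236 171 144.5 -0.4 | 238 229 6.6 149.6 | 240 228 5.0 149.1 | 242 227 2.0 150.2 | 244 228 1.1 149.0 | 246 122 0.2 147.8 | 248 111 -0.9 146.7 | 250 106 -0.6 144.0 | 252 113 0.1 140.9 | 
col 400
166 82 301.7 -0.9 | 168 89 295.7 -0.5 | 170 230 5.8 213.1 | 172 230 4.3 212.7 | 174 230 2.0 212.9 | 176 231 1.2 212.1 | 178 116 0.9 210.7 | 180 117 -0.3 210.2 | 182 114 0.0 208.4 | 184 117 0.2 206.7 | 222 134 -0.1 173.5 | 224 131 -0.3 171.7 | 226 126 -0.1 169.5 | 228 147 158.7 -0.0 | 230 169 155.5 -0.6 | 232 171 152.0 -0.8 | 234 172 148.9 -1.5 | 236 171 145.4 -1.8 | 238 221 6.2 149.8 | 240 222 5.5 148.3 | 242 224 2.6 149.3 | 244 223 0.9 149.0 | 246 116 -0.2 148.1 | 248 110 -0.7 146.3 | 250 114 0.0 143.1 | 252 113 0.2 140.5 | 
ends [-0.1519  0.1462]
```

```bash
python3 - <<'E'
from h import *
a=np.pi/4; h=132.4
V=tool([.58,-.14,.185],h-90,a,h); F=tool([.4865,-.0415,.0266],h-90,a,h); zz=F[:3,2]
print('V'); d=delta(V); 
for k in range(1,9): print((d*k/8).round(3).tolist())
print('V->pre'); Pp=F.copy(); Pp[:3,3]-=.12*zz; delta(Pp,V); print('pre->F'); delta(F,Pp)
E
```

```text
V
shift [-0.1682 -0.2609 -0.2541] rot [-0.0063 -0.2566  0.0053] rows 6.4
[-0.021, -0.033, -0.032, -0.001, -0.032, 0.001]
[-0.042, -0.065, -0.064, -0.002, -0.064, 0.001]
[-0.063, -0.098, -0.095, -0.002, -0.096, 0.002]
[-0.084, -0.13, -0.127, -0.003, -0.128, 0.003]
[-0.105, -0.163, -0.159, -0.004, -0.16, 0.003]
[-0.126, -0.196, -0.191, -0.005, -0.192, 0.004]
[-0.147, -0.228, -0.222, -0.005, -0.225, 0.005]
[-0.168, -0.261, -0.254, -0.006, -0.257, 0.005]
V->pre
shift [-0.016  -0.0026  0.088 ] rot [0. 0. 0.] rows 1.4
pre->F
shift [-0.   -0.    0.12] rot [0. 0. 0.] rows 1.9
```

>>> {"api": "carry_out", "payload": {
  "deltas": [-0.021, -0.033, -0.032, 0, -0.032, 0, -0.042, -0.065, -0.064, 0, -0.064, 0, -0.063, -0.098, -0.095, 0, -0.096, 0, -0.084, -0.13, -0.127, 0, -0.128, 0, -0.105, -0.163, -0.159, 0, -0.16, 0]
}}

```text
time: 10.98
eef_pos: [0.5745, 0.0087, 0.192]
tcp_rot: [0.362, 0.829, 0.171, -0.39]
contact_force: [1.6, -0.5, 0.7]
opening: 0.998
finger_force: 0.0
```

>>> {"api": "carry_out", "payload": {
  "deltas": [-0.0265, -0.033, -0.0265, 0, -0.032, 0, -0.053, -0.065, -0.053, 0, -0.064, 0, -0.078, -0.098, -0.079, 0, -0.097, 0, -0.078, -0.098, -0.079, 0, -0.097, 0]
}}

```text
time: 11.48
eef_pos: [0.578, -0.1406, 0.182]
tcp_rot: [0.371, 0.847, 0.154, -0.349]
contact_force: [-0.1, 0.5, 0.1]
opening: 1.0
finger_force: 0.0
```

```bash
python3 - <<'E'
from h import *
p,W=shot('wrist'); np.savez('w5.npz',p=p,W=W); save('w5.png',p)
print(pose()[:3,3],ctrl.get_state()['qpos'])
P=p.astype(int); r,g,b=P[...,0],P[...,1],P[...,2]
m=(r>150)&(r-b>90)&(W[...,2]>.074)&(W[...,2]<.088)&(np.hypot(W[...,0]-.49,W[...,1]+.045)<.06)
q=W[m]; print('top',len(q)); 
if len(q)>50: print(cv2.minAreaRect(q[:,:2].astype(np.float32)),np.median(q[:,2]))
a=np.pi/4; h=132.4
F=tool([.4865,-.0415,.0266],h-90,a,h); d=delta(F)
E
```

```text
[ 0.5781 -0.1386  0.1818] [-0.5025  0.5462  1.4608  0.2385  1.8838 -1.2646]
top 2412
((0.4927138686180115, -0.04927592724561691), (0.05536454916000366, 0.052567917853593826), 42.156429290771484) 0.0791135653983018
shift [-0.0152 -0.0015  0.2041] rot [-0.0032  0.001   0.0049] rows 3.3
```

>>> {"api": "carry_out", "payload": {
  "deltas": [-0.015, -0.002, 0.04, 0, 0, 0.005, -0.015, -0.002, 0.09, 0, 0, 0.005, -0.015, -0.002, 0.14, 0, 0, 0.005, -0.015, -0.002, 0.18, 0, 0, 0.005, -0.015, -0.002, 0.204, 0, 0, 0.005]
}}

```text
time: 12.15
eef_pos: [0.4836, -0.0376, 0.0252]
tcp_rot: [0.37, 0.846, 0.152, -0.353]
contact_force: [0.1, 0.0, 0.1]
opening: 0.996
finger_force: 0.0
```

```bash
python3 - <<'E'
from h import *
s=ctrl.get_state();print(pose()[:3,3],s['contact_force'])
F=tool([.4865,-.0415,.0266],42.4,np.pi/4,132.4); d=delta(F)
E
```

```text
[ 0.4836 -0.0376  0.0252] [0.1027 0.0298 0.0577]
shift [-0.0024 -0.0006 -0.0044] rot [-0.0081 -0.0031  0.0026] rows 0.1
```

>>> {"api": "carry_out", "payload": {
  "deltas": [-0.002, 0, -0.004, 0, 0, 0, -0.002, 0, -0.004, 0, 0, 0]
}}

```text
time: 12.4
eef_pos: [0.4903, -0.0439, 0.0289]
tcp_rot: [0.371, 0.847, 0.152, -0.35]
contact_force: [0.9, -0.6, 0.3]
opening: 0.997
finger_force: 0.0
```

>>> {"api": "carry_out", "payload": {
  "deltas": [0, 0, 0, 0, 0, 0, 0, 0, 0, 0, 0, 0, 0, 0, 0, 0, 0, 0, 0, 0, 0, 0, 0, 0, 0, 0, 0, 0, 0, 0],
  "grip": 0,
  "grip_force": 60
}}

```text
time: 13.02
eef_pos: [0.4897, -0.0441, 0.0285]
tcp_rot: [0.371, 0.847, 0.152, -0.35]
contact_force: [2.1, -2.5, 5.5]
opening: 0.647
finger_force: 61.4
```

```bash
python3 - <<'E'
from h import *
T=pose(); np.save('grasp.npy',T); s=ctrl.get_state();print(T,s['contact_force'],s['opening'])
c=np.r_[.4913,-.0474,.04]; hd=np.radians(132.4)
H=np.eye(4); H[:3,:3]=R.from_euler('z',hd).as_matrix(); H[:3,3]=c
print('holder in tool\n',np.linalg.inv(T)@H)
E
```

```text
[[-0.4795  0.7346 -0.48    0.4897]
 [ 0.5213  0.6785  0.5176 -0.0441]
 [ 0.7059 -0.002  -0.7083  0.0285]
 [ 0.      0.      0.      1.    ]] [ 2.088  -2.4629  5.4701] 0.6471581842200627
holder in tool
 [[ 0.7083  0.0026  0.7059  0.0056]
 [ 0.0057 -1.     -0.002  -0.0011]
 [ 0.7059  0.0054 -0.7083 -0.0106]
 [ 0.      0.      0.      1.    ]]
```

```bash
cat >> h.py <<'E'
S=np.eye(4); S[:3,:3]=R.from_euler('z',132.92,degrees=True).as_matrix(); S[:3,3]=[.5058,.3196,.150]
def G():
    T=np.load('grasp.npy'); H=np.eye(4); x=T[:2,2]; H[:3,:3]=R.from_euler('z',np.arctan2(x[1],x[0])).as_matrix(); H[:3,3]=[.4913,-.0474,.04]
    g=np.linalg.inv(T)@H; g[1,3]=0; return g
def tgt(rx,rz,deg,ry=0.,g=None):
    """TCP pose putting holder_root at (rx,ry,rz) in slot frame [m], front raised deg"""
    H=np.eye(4); H[:3,:3]=R.from_euler('y',deg,degrees=True).as_matrix(); H[:3,3]=np.array([rx,ry,rz])-H[:3,:3]@[.028,0,.036]
    return S@H@np.linalg.inv(G() if g is None else g)
def where(T=None,g=None):
    H=np.linalg.inv(S)@(pose() if T is None else T)@(G() if g is None else g); rt=H[:3,:3]@[.028,0,.036]+H[:3,3]; tp=H[:3,:3]@[.044,0,.058]+H[:3,3]
    print('root mm',(rt*1e3).round(1),'tips',(tp*1e3).round(1),'eul ypr deg',R.from_matrix(H[:3,:3]).as_euler('ZYX',degrees=True).round(2))
E
python3 - <<'E'
from h import *
where(); T=pose(); U=T.copy(); U[2,3]+=.1; print('up'); delta(U,T)
A=tgt(-.07,-.04,30); print(A); d=delta(A,U)
for k in range(1,8): print((d*k/7).round(3).tolist())
E
```

```text
root mm [-230.9  259.4  -74. ] tips [-214.9  259.3  -52. ] eul ypr deg [-0.08 -0.   -0.  ]
up
shift [ 0.0706 -0.0002 -0.0708] rot [-0.  0. -0.] rows 1.6
[[-0.656   0.7342 -0.1752  0.5841]
 [ 0.7096  0.6789  0.1884  0.2354]
 [ 0.2572 -0.0007 -0.9664  0.0811]
 [ 0.      0.      0.      1.    ]]
shift [0.067 0.259 0.133] rot [-0.0008 -0.5236 -0.0012] rows 4.8
[0.01, 0.037, 0.019, -0.0, -0.075, -0.0]
[0.019, 0.074, 0.038, -0.0, -0.15, -0.0]
[0.029, 0.111, 0.057, -0.0, -0.224, -0.001]
[0.038, 0.148, 0.076, -0.0, -0.299, -0.001]
[0.048, 0.185, 0.095, -0.001, -0.374, -0.001]
[0.057, 0.222, 0.114, -0.001, -0.449, -0.001]
[0.067, 0.259, 0.133, -0.001, -0.524, -0.001]
```

>>> {"api": "carry_out", "payload": {
  "deltas": [0.01, 0, -0.01, 0, 0, 0, 0.03, 0, -0.03, 0, 0, 0, 0.05, 0, -0.05, 0, 0, 0, 0.071, 0, -0.071, 0, 0, 0]
}}

```text
time: 13.52
eef_pos: [0.488, -0.0426, 0.1283]
tcp_rot: [0.371, 0.846, 0.152, -0.352]
contact_force: [0.4, -0.6, -1.3]
opening: 0.649
finger_force: 61.6
```

>>> {"api": "carry_out", "payload": {
  "deltas": [0.01, 0.037, 0.019, 0, -0.075, 0, 0.019, 0.074, 0.038, 0, -0.15, 0, 0.029, 0.111, 0.057, 0, -0.224, 0, 0.038, 0.148, 0.076, 0, -0.299, 0, 0.048, 0.185, 0.095, 0, -0.374, 0]
}}

```text
time: 14.15
eef_pos: [0.5554, 0.158, 0.0936]
tcp_rot: [0.393, 0.897, 0.08, -0.187]
contact_force: [-0.1, -0.7, -1.6]
opening: 0.65
finger_force: 61.6
```

```bash
python3 - <<'E'
from h import *
where(); delta(tgt(-.07,-.04,30)); s=ctrl.get_state(); print(s['opening'],s['contact_force'],s['qpos'])
E
```

```text
root mm [-111.9   73.6  -21.2] tips [-89.   73.6  -6.5] eul ypr deg [ 0.06 21.42  0.17]
shift [0.0294 0.0737 0.026 ] rot [-0.003  -0.1497 -0.001 ] rows 1.3
0.6504418276638311 [-0.1344 -0.6664 -1.6344] [-0.0244  0.3576  1.7976  0.2989  1.295  -0.8969]
```

>>> {"api": "carry_out", "payload": {
  "deltas": [0.01, 0.025, 0.009, -0.001, -0.05, 0, 0.02, 0.05, 0.018, -0.002, -0.1, -0.001, 0.029, 0.074, 0.026, -0.003, -0.15, -0.001, 0.029, 0.074, 0.026, -0.003, -0.15, -0.001, 0.029, 0.074, 0.026, -0.003, -0.15, -0.001]
}}

```text
time: 14.78
eef_pos: [0.5843, 0.2336, 0.0812]
tcp_rot: [0.397, 0.908, 0.052, -0.12]
contact_force: [-0.5, -0.7, -1.5]
opening: 0.648
finger_force: 62.0
```

```bash
python3 - <<'E'
from h import *
where(); 
p,W=shot('wrist'); np.savez('w6.npz',p=p,W=W); save('w6.png',p); T=pose(); where(T); print(ctrl.get_state()['contact_force'])
E
```

```text
root mm [-71.6   1.  -39.8] tips [-46.7   1.  -28.7] eul ypr deg [ 0.04 29.86  0.05]
root mm [-72.1   1.  -39.7] tips [-47.2   1.  -28.6] eul ypr deg [-0.02 29.87  0.03]
[-0.4005  0.9143 -2.4356]
```

View pics/w6.png

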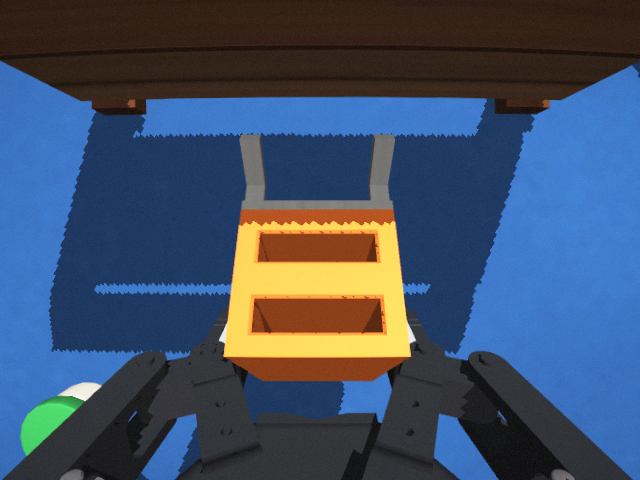

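The camera looks down on the gripped holder. The prongs run up the image from about (255,200) and (381,200) to their tips at (251,135) and (384,135), and the board is at the top, rows 0–100.

```bash
python3 - <<'E'
from h import *
z=np.load('w6.npz'); W=z['W']; L=(W-S[:3,3])@S[:3,:3]*1e3
for n,s in [('tipL',np.s_[136:140,243:261]),('tipR',np.s_[136:140,374:392]),('bendL',np.s_[183:188,249:262]),('bendR',np.s_[183:188,373:388]),('backtop',np.s_[201:207,250:385])]:
    q=L[s].reshape(-1,3); print(n,np.nanmedian(q,0).round(1),np.nanstd(q,0).round(1))
P=z['p'].astype(int); m=(P[...,0]>220)&(P[...,1]>150)&(P[...,2]<110); m[:226]=0;m[354:]=0
q=L[m]; q=q[~np.isnan(q).any(1)]
for _ in range(4): c=q.mean(0); n=np.linalg.svd(q-c,full_matrices=False)[2][2]; d=(q-c)@n; q=q[abs(d)<2]
n*=np.sign(n[2]); print('top plane',c,n,'pitch',np.degrees(np.arctan2(n[0],n[2])),'roll',np.degrees(np.arctan2(n[1],n[2])))
# predicted plane offset: top plane = centre + 40*n
H=np.linalg.inv(S)@pose()@G(); print('pred n',H[:3,2],'offset err mm',(c-H[:3,3]*1e3)@H[:3,2]-40)
q=q@H[:3,:3]-H[:3,3]@H[:3,:3]*1e3; print('orange extent in holder x,y',np.percentile(q[:,:2],[.5,99.5],axis=0))
k=[L[v,u] for v in range(60,100,8) for u in (250,320,400)]; print(np.array(k).round(1)[:9])
for u in (247,255,380,388):
  print(u,[tuple(((L[v,u]-H[:3,3]*1e3)@H[:3,:3])[[0,2]].round(1)) for v in (134,136,138,145,160,175,185,195)])
E
```

```text
tipL [-46.6  24.7 -31. ] [0.6 1.8 1. ]
tipR [-46.7 -21.  -31.1] [0.5 1.8 0.8]
bendL [-62.   25.6 -41.4] [0.5 1.4 0.7]
bendR [-62.  -22.2 -41.5] [0.5 1.6 0.7]
backtop [-69.4   1.9 -37.4] [ 0.7 14.4  0.7]
top plane [-100.3472    2.1723  -19.0818] [0.521  0.0005 0.8536] pitch 31.39678127211504 roll 0.03487797579025625
pred n [ 0.4981 -0.0007  0.8671] offset err mm -0.23192536219217175
orange extent in holder x,y [[-24.1547 -26.7991]
 [ 19.4541  28.7829]]
[[  0.   33.3 -73.4]
 [ -0.3   0.4 -73.3]
 [ -0.8 -36.9 -72. ]
 [ -0.4  34.8 -81. ]
 [ -0.3   0.4 -81.8]
 [  0.2 -39.5 -82.7]
 [  0.1  36.9 -91.6]
 [  0.1   0.3 -92.3]
 [ -0.2 -41.5 -91.1]]
247 [(np.float64(131.6), np.float64(-31.1)), (np.float64(46.5), np.float64(56.1)), (np.float64(44.5), np.float64(57.4)), (np.float64(44.1), np.float64(54.3)), (np.float64(42.2), np.float64(48.5)), (np.float64(39.4), np.float64(43.3)), (np.float64(37.8), np.float64(39.2)), (np.float64(32.7), np.float64(40.0))]
255 [(np.float64(132.3), np.float64(-31.8)), (np.float64(46.3), np.float64(56.4)), (np.float64(45.3), np.float64(56.4)), (np.float64(44.1), np.float64(54.2)), (np.float64(41.7), np.float64(49.0)), (np.float64(39.3), np.float64(43.5)), (np.float64(37.5), np.float64(39.5)), (np.float64(33.2), np.float64(39.2))]
380 [(np.float64(132.4), np.float64(-32.2)), (np.float64(47.2), np.float64(55.3)), (np.float64(45.4), np.float64(56.2)), (np.float64(43.4), np.float64(54.9)), (np.float64(42.9), np.float64(47.6)), (np.float64(39.8), np.float64(42.6)), (np.float64(38.4), np.float64(38.2)), (np.float64(32.8), np.float64(39.7))]
388 [(np.float64(133.1), np.float64(-32.9)), (np.float64(47.5), np.float64(55.0)), (np.float64(45.1), np.float64(56.5)), (np.float64(43.3), np.float64(55.0)), (np.float64(41.7), np.float64(49.0)), (np.float64(39.2), np.float64(43.5)), (np.float64(102.2), np.float64(-50.4)), (np.float64(32.7), np.float64(39.7))]
```

```bash
python3 - <<'E'
from h import *
z=np.load('w6.npz'); W=z['W']; L=(W-S[:3,3])@S[:3,:3]*1e3; H=np.linalg.inv(S)@pose()@G()
Q=(L-H[:3,3]*1e3)@H[:3,:3]
f=lambda v,a,b: np.nanmedian(Q[v,a:b],0)[[0,2]].round(1)
for v in range(194,226,2): print(v,f(v,285,350),end=' ')
print()
for v in range(340,376,3): print(v,f(v,270,370),end=' ')
print()
for v in range(134,200,6): print(v,f(v,245,260),f(v,375,390),end=' ')
E
```

```text
194 [ 96.3 -52.8] 196 [ 95.1 -53.6] 198 [ 93.8 -54.1] 200 [30.7 39.4] 202 [29.9 39.3] 204 [29.  39.3] 206 [28.1 39.4] 208 [27.3 39.3] 210 [26.4 39.4] 212 [25.5 39.5] 214 [24.7 39.5] 216 [23.8 39.4] 218 [23.  39.4] 220 [22.1 39.6] 222 [21.3 39.4] 224 [20.5 39.4] 
340 [-20.2  39.9] 343 [-21.1  40.1] 346 [-22.   40.1] 349 [-22.9  40.2] 352 [-23.8  40.1] 355 [-24.7  40.2] 358 [-25.1  36.8] 361 [-25.2  30.2] 364 [-25.3  23.2] 367 [-25.4  15.3] 370 [-25.6   6.1] 373 [-25.7  -4.4] 
134 [132.2 -31.8] [132.4 -32.2] 140 [44.5 56.4] [44.3 56.4] 146 [43.8 54.1] [43.3 54.5] 152 [42.5 52.4] [42.7 52. ] 158 [42.  49.8] [41.8 50. ] 164 [41.2 47.5] [41.  47.6] 170 [40.3 45.1] [40.  45.4] 176 [39.3 42.8] [39.5 42.4] 182 [38.6 40. ] [38.5 40. ] 188 [36.4 39.1] [36.3 39.1] 194 [33.6 39.2] [33.6 39.2]
```

```bash
python3 - <<'E'
from h import *
for f,u,rows in [('w6.npz',320,range(90,112,2)),('w4.npz',317,range(284,330,4))]:
    W=np.load(f)['W']; L=(W-S[:3,3])@S[:3,:3]*1e3
    print(f,[(v,)+tuple(L[v,u][[0,2]].round(1).tolist()) for v in rows])
    print('counter',np.nanmedian(L[150:190,300:340] if f[1]=='6' else L[400:401,320:321],axis=(0,1)))
W=np.load('w6.npz')['W']; L=(W-S[:3,3])@S[:3,:3]*1e3
print([(v,)+tuple(np.nanmedian(L[v,280:360],0)[[0,2]].round(1).tolist()) for v in range(0,60,6)])
E
```

```text
w6.npz [(90, -0.8, -109.1), (92, -0.3, -113.8), (94, 0.1, -117.8), (96, 0.1, -121.2), (98, 9.0, -149.8), (100, 8.2, -151.5), (102, 6.6, -150.8), (104, 5.3, -151.0), (106, 4.1, -151.5), (108, 2.8, -152.1), (110, 1.0, -150.6)]
counter [ -39.912     0.6253 -150.6031]
w4.npz [(284, -0.4, -51.6), (288, 0.0, -58.3), (292, 0.0, -64.7), (296, 0.1, -71.3), (300, -0.9, -76.5), (304, -1.0, -83.3), (308, -0.0, -92.3), (312, -0.6, -98.8), (316, 0.5, -108.5), (320, -0.1, -115.5), (324, 14.3, -151.4), (328, 10.0, -152.6)]
counter [ -65.8577   -3.6251 -152.0705]
[(0, -0.0, -29.3), (6, 0.0, -32.7), (12, -0.1, -36.1), (18, 0.0, -40.0), (24, -0.1, -43.7), (30, 0.1, -48.3), (36, -0.2, -52.3), (42, -0.2, -57.1), (48, 0.1, -62.8), (54, 0.0, -68.1)]
```

```bash
cat >> h.py <<'E'
_D=np.eye(4); _D[:3,:3]=R.from_euler('y',.9,degrees=True).as_matrix(); _D[:3,3]=[.0025,0,.0004]; _g0=G()
def G(): return _g0@_D
E
python3 - <<'E'
from h import *
where(); d=delta(tgt(-.0446,-.0218,30)); 
B=tgt(-.0446,-.0218,30); print('slide'); d=delta(tgt(-.010,.007,30),B)
E
```

```text
root mm [-69.4   1.  -41.2] tips [-44.4   1.  -30.5] eul ypr deg [-0.02 30.77  0.03]
shift [ 0.0292  0.001  -0.0116] rot [-0.0002  0.0135 -0.0007] rows 0.5
slide
shift [ 0.0411 -0.0001 -0.0183] rot [ 0.  0. -0.] rows 0.7
```

>>> {"api": "carry_out", "payload": {
  "deltas": [0.015, 0.001, -0.006, 0, 0.007, 0, 0.029, 0.001, -0.012, 0, 0.0135, 0, 0.029, 0.001, -0.012, 0, 0.0135, 0, 0.029, 0.001, -0.012, 0, 0.0135, 0]
}}

```text
time: 15.32
eef_pos: [0.5692, 0.2529, 0.1013]
tcp_rot: [0.397, 0.908, 0.055, -0.125]
contact_force: [-0.0, -0.2, -2.1]
opening: 0.648
finger_force: 62.0
```

```bash
python3 - <<'E'
from h import *
where(); where(); d=delta(tgt(-.010,.007,30)); print(ctrl.get_state()['contact_force'])
p,W=shot('wrist'); save('w7.png',p); L=(W-S[:3,3])@S[:3,:3]*1e3; H=np.linalg.inv(S)@pose()@G(); Q=(L-H[:3,3]*1e3)@H[:3,:3]
for v in list(range(100,206,8)): print(v,np.nanmedian(L[v,280:355],0)[[0,2]].round(1),np.nanmedian(Q[v,245:260],0)[[0,2]].round(1),end=' ')
for v in (200,202,204,208,300,352): print(v,np.nanmedian(Q[v,285:350],0)[[0,2]].round(1),end=' ')
E
```

```text
root mm [-44.8  -1.  -20.8] tips [-19.9  -1.   -9.8] eul ypr deg [-0.05 30.08 -0.1 ]
root mm [-44.8  -1.  -20.8] tips [-19.9  -1.   -9.8] eul ypr deg [-0.05 30.08 -0.1 ]
shift [ 0.0411 -0.0011 -0.0172] rot [0.0015 0.0014 0.0004] rows 0.7
[-0.0283 -0.1713 -2.0968]
100 [  0.1 -37.3] [74.2 45.4] 108 [ -0.1 -46.7] [79.6 36.5] 116 [ -0.1 -58.2] [85.3 26.5] 124 [ -0.2 -71.2] [91.5 15.4] 132 [ -0.3 -86.5] [99.1  2.2] 140 [  -0.4 -104.2] [40.5 56.7] 148 [   4.9 -150.7] [39.6 53.8] 156 [  -1.1 -150.6] [38.1 51.3] 164 [  -7.2 -150.5] [37.4 47.8] 172 [ -13.2 -150.6] [36.2 44.6] 180 [ -19.2 -150.7] [35.  41.4] 188 [ -25.3 -150.6] [32.7 39.4] 196 [ -31.3 -150.6] [29.1 39.2] 204 [-45.4 -16.6] [25.3 39.7] 200 [27.1 39.4] 202 [26.2 39.4] 204 [25.2 39.6] 208 [23.5 39.5] 300 [-10.4  36.4] 352 [-27.5  39.4]
```

>>> {"api": "carry_out", "payload": {
  "deltas": [0.005, 0, -0.002, 0, 0, 0, 0.01, -0.001, -0.004, 0, 0, 0, 0.015, -0.001, -0.006, 0, 0, 0, 0.02, -0.001, -0.0085, 0, 0, 0, 0.025, -0.001, -0.0105, 0, 0, 0]
}}

```text
time: 16.0
eef_pos: [0.5538, 0.2681, 0.1182]
tcp_rot: [0.397, 0.908, 0.055, -0.125]
contact_force: [-0.3, 0.5, -1.8]
opening: 0.648
finger_force: 62.0
```

```bash
python3 - <<'E'
from h import *
p,W=shot('wrist'); p,W=shot('wrist'); where(); d=delta(tgt(-.010,.007,30)); print(ctrl.get_state()['contact_force'])
L=(W-S[:3,3])@S[:3,:3]*1e3; H=np.linalg.inv(S)@pose()@G(); Q=(L-H[:3,3]*1e3)@H[:3,:3]; save('w8.png',p)
for v in list(range(30,206,10)): print(v,np.nanmedian(L[v,280:355],0)[[0,2]].round(1),end=' ')
for v in (198,200,202,204,206,208,345,352): print(v,np.nanmedian(Q[v,285:350],0)[[0,2]].round(1),end=' ')
E
```

```text
root mm [-23.2  -0.2  -3.6] tips [ 1.7 -0.2  7.4] eul ypr deg [-0.04 30.07 -0.12]
shift [ 0.0156 -0.0003 -0.0065] rot [0.0017 0.0012 0.0008] rows 0.3
[-0.3463 -0.173  -1.3107]
30 [ 5.5 62.4] 40 [ 3.7 62.4] 50 [ 1.7 62.5] 60 [ 0.  62.1] 70 [ 0.1 57.6] 80 [-0.  53.1] 90 [-0.1 47.8] 100 [ 0.  41.1] 110 [ 0.  33.6] 120 [-0.1 24.9] 130 [ 4.  -0.6] 140 [ 0.3 -0.7] 150 [  0.1 -16.9] 160 [  0.1 -38.8] 170 [  0.  -68.4] 180 [  -0.  -111.9] 190 [  -3.  -150.5] 200 [-22.   -0.1] 198 [113.6 -84.4] 200 [27.3 39.6] 202 [26.4 39.7] 204 [25.5 39.7] 206 [24.8 39.5] 208 [23.9 39.5] 345 [-25.2  39.4] 352 [-27.2  39.4]
```

>>> {"api": "carry_out", "payload": {
  "deltas": [0.004, 0, -0.0016, 0, 0, 0, 0.008, 0, -0.0032, 0, 0, 0, 0.012, 0, -0.005, 0, 0, 0, 0.0155, 0, -0.0065, 0, 0, 0, 0.0155, 0, -0.0065, 0, 0, 0]
}}

```text
time: 16.73
eef_pos: [0.5451, 0.2777, 0.1286]
tcp_rot: [0.397, 0.908, 0.055, -0.125]
contact_force: [0.2, 0.5, -1.2]
opening: 0.649
finger_force: 62.0
```

```bash
python3 - <<'E'
from h import *
p,W=shot('wrist'); where(); T=pose(); print(ctrl.get_state()['contact_force'])
L=(W-S[:3,3])@S[:3,:3]*1e3; H=np.linalg.inv(S)@pose()@G(); Q=(L-H[:3,3]*1e3)@H[:3,:3]; save('w9.png',p)
for v in (196,198,200,202,204,206,208,345,352): print(v,np.nanmedian(Q[v,285:350],0)[[0,2]].round(1),np.nanmedian(L[v,285:350],0)[[0,2]].round(1),end=' ')
print()
for a,b,c in [(-.009,.006,24),(-.007,.005,18),(-.005,.0035,12),(-.004,.002,6),(-.003,.001,0),(-.002,.000,0)]: delta(tgt(a,b,c),T)
E
```

```text
root mm [-10.4  -0.1   6.4] tips [14.5 -0.1 17.4] eul ypr deg [-0.05 30.06 -0.08]
[-0.3602  0.6412 -1.5108]
196 [ 82.3 -37.1] [ -0. -84.] 198 [ 90.6 -51.4] [  -0.1 -100.6] 200 [27.2 39.5] [-9.4  9.8] 202 [26.3 39.5] [-10.1  10.2] 204 [25.4 39.4] [-10.9  10.7] 206 [24.4 39.6] [-11.7  11.3] 208 [23.7 39.4] [-12.4  11.5] 345 [-25.3  39.2] [-54.9  35.9] 352 [-27.4  39.3] [-56.7  37. ] 
shift [ 0.003  -0.0001  0.0063] rot [0.0015 0.1058 0.0003] rows 0.6
shift [ 0.007  -0.0002  0.013 ] rot [0.0018 0.2105 0.0004] rows 1.1
shift [ 0.0114 -0.0002  0.02  ] rot [0.0021 0.3152 0.0004] rows 1.7
shift [ 0.0153 -0.0002  0.0264] rot [0.0024 0.4199 0.0005] rows 2.3
shift [ 0.0199 -0.0002  0.0319] rot [0.0027 0.5247 0.0005] rows 2.8
shift [ 0.0206 -0.0002  0.0331] rot [0.0027 0.5247 0.0005] rows 2.8
```

```bash
python3 - <<'E'
from h import *
t=np.linspace(0,1,25)[:,None]; seg=lambda a,b: np.array(a)+(np.array(b)-a)*t
u=np.array([np.sin(.349),np.cos(.349)]); n=np.array([u[1],-u[0]]); e=np.array([16,22.])
P=np.vstack([seg([0,0],[10,0]),seg([0,4],[8,4]),seg(e+2*n,e-20.5*u+2*n),seg(e-2*n,e-19*u-2*n),seg(e+2*n,e-2*n),seg([0,-76],[0,4])])
def sd(P,x0,x1,z0,z1):
    dx=np.maximum(x0-P[...,0],P[...,0]-x1); dz=np.maximum(z0-P[...,1],P[...,1]-z1)
    return np.where((dx>0)&(dz>0),np.hypot(dx,dz),np.maximum(dx,dz))
def clr(rx,rz,deg):
    c,s=np.cos(np.radians(deg)),np.sin(np.radians(deg)); Q=np.c_[P[:,0]*c+P[:,1]*s+rx,-P[:,0]*s+P[:,1]*c+rz]
    return min(sd(Q,0,8,-120,0).min(),sd(Q,0,8,18,63).min())
print('now',clr(-10.4,6.4,30))
for d in (30,26,22,18,14,10,7,4,2,0):
    b=max((clr(x,z,d),x,z) for x in np.arange(-14,0.1,.5) for z in np.arange(-1,12,.5)); print(d,np.round(b,1))
T=pose()
E
```

```text
now 2.233095612112648
30 [ 4.6 -3.  10. ]
26 [ 4.9 -1.   9.5]
22 [ 4.8 -1.5  8.5]
18 [ 4.1 -2.   7.5]
14 [ 3.5 -2.   6.5]
10 [ 3.  -2.   5.5]
7 [ 2.7 -2.   4.5]
4 [ 2.3 -2.   3.5]
2 [ 2.  -2.   2.5]
0 [ 1.6 -2.   2. ]
```

```bash
python3 - <<'E'
from h import *
T=pose(); where()
for a,b,c in [(-7,8.3,30),(-4,9.5,30),(-2.5,9.5,26),(-2.2,8.5,22),(-2.2,7.5,18),(-2.2,6.5,14),(-2.2,5.5,10),(-2.2,4.5,7),(-2.3,3.5,4),(-2.4,2.5,2),(-2.5,1.5,0)]: delta(tgt(a/1e3,b/1e3,c),T)
E
```

```text
root mm [-10.4  -0.1   6.4] tips [14.5 -0.1 17.4] eul ypr deg [-0.05 30.06 -0.08]
shift [ 0.0038 -0.0001 -0.0008] rot [0.0012 0.0011 0.0002] rows 0.1
shift [ 0.007  -0.0001 -0.0012] rot [0.0012 0.0011 0.0002] rows 0.1
shift [ 0.0096 -0.0002  0.0029] rot [0.0014 0.0709 0.0003] rows 0.4
shift [ 0.011  -0.0002  0.0075] rot [0.0016 0.1407 0.0003] rows 0.8
shift [ 0.0123 -0.0002  0.0119] rot [0.0018 0.2105 0.0004] rows 1.1
shift [ 0.0139 -0.0002  0.0163] rot [0.002  0.2803 0.0004] rows 1.5
shift [ 0.0157 -0.0002  0.0204] rot [0.0022 0.3501 0.0004] rows 1.9
shift [ 0.0171 -0.0002  0.0237] rot [0.0023 0.4025 0.0005] rows 2.2
shift [ 0.0186 -0.0002  0.0268] rot [0.0025 0.4548 0.0005] rows 2.4
shift [ 0.0195 -0.0002  0.0292] rot [0.0026 0.4898 0.0005] rows 2.6
shift [ 0.0205 -0.0002  0.0315] rot [0.0027 0.5247 0.0005] rows 2.8
```

>>> {"api": "carry_out", "payload": {
  "deltas": [0.0038, 0, -0.0008, 0, 0, 0, 0.007, 0, -0.0012, 0, 0, 0, 0.0096, 0, 0.0029, 0.001, 0.071, 0, 0.011, 0, 0.0075, 0.001, 0.141, 0, 0.0123, 0, 0.0119, 0.002, 0.2105, 0]
}}

```text
time: 17.4
eef_pos: [0.5348, 0.2887, 0.1203]
tcp_rot: [0.389, 0.889, 0.096, -0.221]
contact_force: [-0.7, -0.2, -0.8]
opening: 0.65
finger_force: 61.9
```

```bash
python3 - <<'E'
from h import *
p,W=shot('wrist'); T=pose(); where(T); print(ctrl.get_state()['contact_force'])
L=(W-S[:3,3])@S[:3,:3]*1e3; H=np.linalg.inv(S)@T@G(); Q=(L-H[:3,3]*1e3)@H[:3,:3]
for v in (200,204,208,345,352): print(v,np.nanmedian(Q[v,285:350],0)[[0,2]].round(1),np.nanmedian(L[v,285:350],0)[[0,2]].round(1),end=' ')
print()
for a,b,c in [(-2.2,6.5,14),(-2.2,5.5,10),(-2.2,4.5,7),(-2.3,3.5,4),(-2.4,2.5,2),(-2.5,1.5,0)]: delta(tgt(a/1e3,b/1e3,c),T)
E
```

```text
root mm [-2.8  0.3  6.1] tips [19.1  0.3 22.2] eul ypr deg [-0.01 17.78  0.11]
[-0.3623 -1.1916 -2.4577]
200 [27.3 40.8] [-2.1 10.9] 204 [25.5 40.8] [-3.8 11.5] 208 [23.7 40.9] [-5.5 12.2] 345 [-25.3  40.7] [-52.1  26.9] 352 [-27.3  40.9] [-54.   27.7] 
shift [0.0018 0.0004 0.0034] rot [-0.001   0.0659 -0.0015] rows 0.4
shift [0.0027 0.0004 0.0079] rot [-0.0007  0.1357 -0.0015] rows 0.7
shift [0.0034 0.0004 0.0114] rot [-0.0005  0.1881 -0.0016] rows 1.0
shift [0.0041 0.0004 0.0148] rot [-0.0003  0.2405 -0.0016] rows 1.3
shift [0.0045 0.0004 0.0173] rot [-0.0002  0.2754 -0.0016] rows 1.5
shift [0.005  0.0004 0.0198] rot [-0.0001  0.3103 -0.0016] rows 1.7
```

```bash
python3 - <<'E'
from h import *
T=tgt(-.0022,.0075,18)
for a,b,c in [(-2.2,6.5,14),(-2.2,5.5,10),(-2.2,4.5,7),(-2.3,3.5,4),(-2.4,2.5,2),(-2.5,1.5,0)]: delta(tgt(a/1e3,b/1e3,c),T)
E
```

```text
shift [ 0.0006 -0.      0.0045] rot [ 0.0002  0.0698 -0.    ] rows 0.4
shift [ 0.0016 -0.      0.009 ] rot [ 0.0004  0.1396 -0.    ] rows 0.8
shift [ 0.0023 -0.      0.0125] rot [ 0.0005  0.192  -0.    ] rows 1.0
shift [ 0.003  -0.      0.0159] rot [ 0.0007  0.2443 -0.    ] rows 1.3
shift [ 0.0034 -0.      0.0184] rot [0.0008 0.2793 0.    ] rows 1.5
shift [ 0.0039 -0.      0.0209] rot [ 0.0009  0.3142 -0.    ] rows 1.7
```

>>> {"api": "carry_out", "payload": {
  "deltas": [0.0006, 0, 0.0045, 0, 0.07, 0, 0.0016, 0, 0.009, 0, 0.14, 0, 0.0023, 0, 0.0125, 0, 0.192, 0, 0.003, 0, 0.0159, 0, 0.244, 0, 0.0036, 0, 0.0195, 0, 0.3, 0]
}}

```text
time: 18.08
eef_pos: [0.5264, 0.2978, 0.1047]
tcp_rot: [0.37, 0.846, 0.153, -0.352]
contact_force: [-1.2, 1.4, -1.7]
opening: 0.647
finger_force: 61.9
```

```bash
python3 - <<'E'
from h import *
p,W=shot('wrist'); T=pose(); where(T); print(ctrl.get_state()['contact_force'],ctrl.get_state()['wrist_torque'])
save('w10.png',p)
L=(W-S[:3,3])@S[:3,:3]*1e3; H=np.linalg.inv(S)@T@G(); Q=(L-H[:3,3]*1e3)@H[:3,:3]
for v in (30,50,100,120,130,140,150,170,190,196,200,202,204,208,345,352): print(v,np.nanmedian(Q[v,285:350],0)[[0,2]].round(1),np.nanmedian(L[v,285:350],0)[[0,2]].round(1),end=' ')
delta(tgt(-.0025,.0005,0))
E
```

```text
root mm [-2.8  0.4  0.8] tips [13.4  0.3 22.6] eul ypr deg [-0.04  0.5   0.08]
[-0.3444 -0.5585 -2.8396] [-0.4816 -0.301  -0.0051]
30 [ 393.7 -112.2] [ 361.6 -150.5] 50 [30.5 97.6] [ 0.2 62.4] 100 [30.4 83.4] [ 0.  48.1] 120 [30.4 76.4] [-0.1 41.1] 130 [30.4 72.5] [-0.1 37.3] 140 [30.4 68.3] [-0.1 33.1] 150 [30.8 63.5] [ 0.3 28.3] 170 [30.8 53.6] [ 0.1 18.4] 190 [35.8 34.8] [ 5.  -0.5] 196 [33.1 34.6] [ 2.3 -0.6] 200 [27.  40.7] [-3.7  5.5] 202 [26.1 40.8] [-4.6  5.6] 204 [25.3 40.7] [-5.5  5.5] 208 [23.5 40.7] [-7.2  5.5] 345 [-25.5  40.6] [-56.2   5.9] 352 [-27.6  40.9] [-58.3   6.2] shift [0.0001 0.0005 0.0009] rot [-0.0004  0.0088 -0.0015] rows 0.0
```

View pics/w10.png

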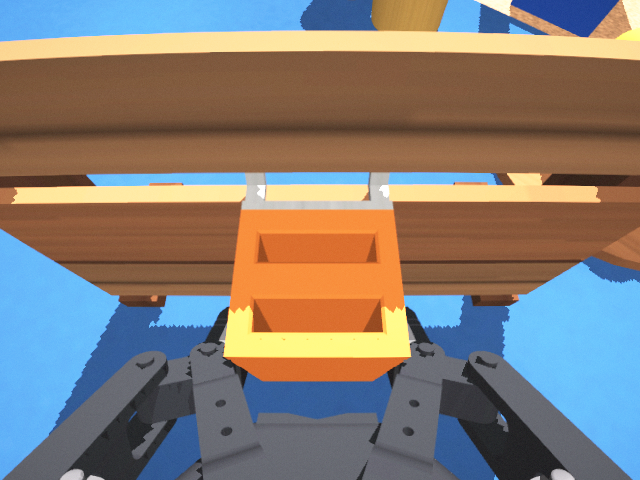

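Both prongs (columns 257 and 379, rows 172–205) pass through the slot and up behind the top slat. The holder is level, about 2 mm above the resting edge and 3 mm in front of the board, so I'll lower it, let go and back off.

>>> {"api": "carry_out", "payload": {
  "deltas": [-0.0005, 0, 0.0008, 0, 0.005, 0, -0.001, 0, 0.0015, 0, 0.009, 0, -0.0013, 0, 0.0017, 0, 0.009, 0, -0.0013, 0, 0.0017, 0, 0.009, 0]
}}

```text
time: 18.62
eef_pos: [0.5264, 0.2979, 0.1028]
tcp_rot: [0.369, 0.845, 0.154, -0.355]
contact_force: [-1.4, -0.0, -1.3]
opening: 0.653
finger_force: 61.9
```

```bash
python3 - <<'E'
from h import *
p,W=shot('wrist'); where(); print(ctrl.get_state()['contact_force'],ctrl.get_state()['wrist_torque'])
L=(W-S[:3,3])@S[:3,:3]*1e3
for v in (200,202,204,208,345,352): print(v,np.nanmedian(L[v,285:350],0)[[0,2]].round(1),end=' ')
E
```

```text
root mm [-2.9 -0.2  0.5] tips [13.2 -0.2 22.4] eul ypr deg [-0.01  0.31 -0.06]
[-0.7727  0.4023 -1.6058] [-0.3975 -0.3498  0.0736]
200 [-4.1  3.9] 202 [-4.9  3.8] 204 [-5.8  3.8] 208 [-7.5  3.8] 345 [-56.5   3.8] 352 [-58.6   3.8]
```

>>> {"api": "carry_out", "payload": {
  "deltas": [0, 0, 0, 0, 0, 0, 0, 0, 0, 0, 0, 0, 0, 0, 0, 0, 0, 0, 0, 0, 0, 0, 0, 0, 0, 0, 0, 0, 0, 0],
  "grip": 100
}}

```text
time: 19.3
eef_pos: [0.5263, 0.2977, 0.1025]
tcp_rot: [0.37, 0.845, 0.154, -0.355]
contact_force: [0.8, -0.3, -0.4]
opening: 0.995
finger_force: 0.0
```

>>> {"api": "carry_out", "payload": {
  "deltas": [0, 0, -0.01, 0, 0, 0, 0, 0, -0.03, 0, 0, 0, 0, 0, -0.06, 0, 0, 0, 0, 0, -0.1, 0, 0, 0, 0, 0, -0.1, 0, 0, 0]
}}

```text
time: 19.92
eef_pos: [0.5786, 0.2437, 0.1765]
tcp_rot: [0.37, 0.846, 0.156, -0.351]
contact_force: [0.2, 0.5, 0.4]
opening: 1.001
finger_force: 0.0
```

```bash
python3 - <<'E'
from h import *
p,W=shot('wrist'); p,W=shot('wrist'); save('w11.png',p)
L=(W-S[:3,3])@S[:3,:3]*1e3; P=p.astype(int); m=(P[...,0]>150)&(P[...,0]-P[...,2]>90)&(abs(L[...,2]-4)<6)&(L[...,0]<-3)&(L[...,0]>-70)&(abs(L[...,1])<40)
q=L[m]; c=q.mean(0); n=np.linalg.svd(q-c,full_matrices=False)[2][2]; n*=np.sign(n[2])
print(len(q),c,n,cv2.minAreaRect(q[:,:2].astype(np.float32)),np.percentile(q,[1,99],axis=0))
E
```

```text
5042 [-34.6649   0.9836   1.4718] [-0.0413 -0.0007  0.9991] ((-33.61056900024414, 1.1041641235351562), (56.31754684448242, 53.41947937011719), 89.68659210205078) [[-59.6299 -26.5401  -1.7195]
 [ -7.7908  28.5149   3.6785]]
```

View pics/w11.png

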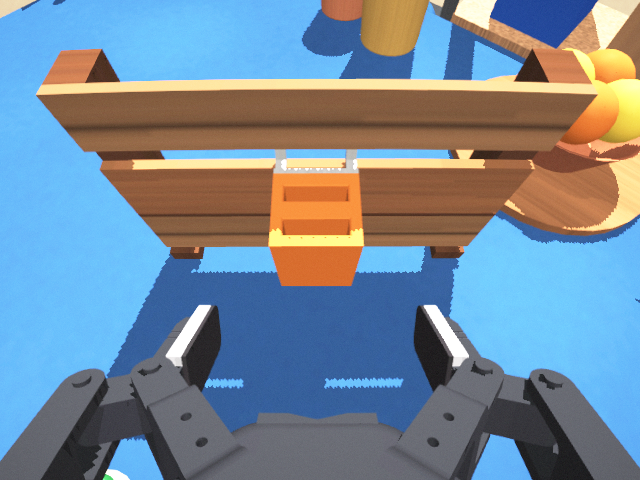

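The holder hangs at (316,210), hooked behind the top slat and untouched. Its root is about 4 mm in front of the board and less than 1 mm above the edge, and it sags at most about 0.04 rad, all within limits.

```bash
python3 -c "
from plant import ctrl; print(ctrl.sign_off())"
```

```text
the job is handed in; nothing more can be done
None
```

The holder was stood on the bare counter and let go, then regripped by its sides and hung in the slot, prongs hooked behind the top slat. I let go and handed the job in at about 20 s; no verdict came back, but my last measurement was within limits and nothing else was touched that I saw.

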